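# Set the sample-queue tags beside a spark spectrometer

### The arm

A 6-joint arm with a two-finger parallel gripper is mounted at the origin on the work surface. World frame = base frame: x ahead of the robot, y to its left, z up, the work surface at z = 0. Lengths are in m, angles in rad, forces in N, time in s.
With the tool pointing down it reaches from about 0.4 to 0.825 m from the base axis. Payload 7 kg.
Tool frame: the origin (TCP) lies on the mounting face of the last link; the fingertips stand 178 mm ahead of it and the grasp point (between the pads) lies arm.grip_depth ahead of it (arm.grip_depth is the distance from the TCP to the grasp point, in m); z points along the fingers, y is the direction in which the jaws open and shut (so a half turn about z gives the same grasp; the last joint's range is limited). The gripper opens to 88 mm and grips with 3 to 60 N. Pads are 19 mm wide; open, the fingers measure 130 mm over their backs; the gripper's body (78 mm by 193 mm) begins 47 mm behind the grasp point.
Start: joints at [1.403, 0.359, 0.012, 0, -1.224, -0.288], TCP at [0.297, 0.606, 0.405] pointing down, gripper open.
Joint ranges: [-3.07, 3.07], [-1.43, 2.12], [-1.02, 1.25], [-3.03, 1.67], [-3.05, -0], [-3.03, 3.03]. Speed limits (rad/s): [2.39, 2.39, 3.01, 3.14, 3.14, 3.14].

### API

Orientations are given as [roll, pitch, yaw] about the fixed x, y, z axes, in that order (R = Rz(yaw) Ry(pitch) Rx(roll)).
In Python, from station import arm gives the robot as it stands.
- The arm moves only by the tool carry_out, never from a script. Its argument "targets" is a list that holds one entry, the list of rows, each a list of 7 numbers: the turn, a rotation vector about the tool's x, y, z in units of 8 degrees (1.0 is 8 degrees), then the shift along the tool's x, y, z in units of 2.5 cm (1.0 is 2.5 cm), then the opening, from -1 (shut) to 1 (fully open). A call has 1 to 20 rows; each row shifts and turns the commanded pose from where the row before left it, along the tool's axes as they then stand; what a row does not reach is not made up. A row lasts 1/8 s, in which the tool goes at most 62.5 mm and 10.7 degrees, less where a joint would pass 70% of its speed; a pose out of reach is approached as far as the arm can. A call with a number of a shift or a turn outside -1 to 1 is refused whole. A call with a gripper value outside its range is refused whole. The fingers move at their own pace and stop on an object; "squeeze" is the grip in N (left out, the last holds). Time passes only in rows, so rows that do not move let the fingers close. It gives the time, the measured TCP pose, the force and the opening at its end, in the units of the state.
- arm.get_state(): the state, without advancing time (a new reading comes with each control period).
- arm.grab_frame(name): name is "side" or "top" or "wrist"; returns (picture, depth): 480x640x3 uint8, red, green, blue; 480x640 float32, m along the optical axis (not along the pixel's ray), 0 where there is no reading.
- arm.camera_model(name): a dict with "camera_matrix" (3x3 intrinsics, pixels), "world_from_camera" (4x4, takes a point from camera to world coordinates). Camera axes: x right, y down, z forward; pixel columns grow to the right and rows downward; lengths in m; the calibration is good to about 2 mm. A picture is of the moment at which its call begins: read the wrist's pose just before it. camera_model takes no time and is no camera call; for the wrist camera it gives the pose at the moment of the call.
- arm.job_done(): hands the job in, once; it reports no verdict.
Trained networks look in the newest picture that a camera, given by its name, has taken for a name from the list of things; names that differ only in an ending like _2 or _b are one class to them, and where a whole thing is asked for, a point or a joint stands for the part that bears it (a point fixed in the world has none). Each returns a list of dicts, best first, with "conf" (0 to 1); they miss things now and then, are a little off and sometimes report something else, mostly with a low value. They report only what shows in the picture. A call takes as long as a camera call.
- arm.spot_in(camera, query): "point" ([row, column] in pixels, amid what is visible of it).
- arm.landmark_of(camera, query): "point" ([row, column] in pixels: a listed point, or the origin of a listed thing).
The state is a dict: "t": time; "q": joint angles; "qd": joint speeds; "joint_efforts": joint torques, N m; "eef_pos": TCP position; "ee_rot": TCP orientation; "force": force on the tool from outside, world axes, zero at the start; "moment": the same for the moment, N m; "width": finger opening in m.
Only numpy, scipy, OpenCV 4.12 (cv2) and the standard library are available. Lean on these libraries where they do the work, as an engineer would, in place of code of your own. Each camera call takes 0.05 s, during which the arm holds its last target.

### The job

Each bin of steel samples on the grey board has a hinged red-and-green tag in front of it: push tags over with a fingertip, gently and without pinching them, until the tags of the full bins (a disc in all three pockets) show green and those of all other bins show red. Leave the discs and everything else lying around where they are.

Things in the scene. Friction and masses are not known exactly. Their poses are not given: they have to be found in the camera images.
- stand_a: fixed aluminium stand of tag_a, 76 x 44 x 20 mm; four stand in a row 150 mm apart on a fixed grey board 200 x 620 x 10 mm. Origin: centre of its underside (10 mm above the table); x away from the robot, y along the row to the robot's left, z up (yaw varies by 0.18 rad). Hinge axis along x, 16 mm above the origin. It serves the bin straight behind it, 110 mm along +x.
- tag_a (a joint): hinged tag on stand_a: plate 56 mm wide, reaching 55 mm from its hinge, 4 mm thick, 30 g. Rad: 0 = leans left (+y), 0.70 off upright, red face up; 0.70 = upright; 1.40 = leans right (-y), green face up. Free hinge: pushed past upright it falls to the other side onto a firm stop (do not press on it there). At rest its free edge is 42 mm above the hinge and 35 mm aside.
- stand_b: fixed aluminium stand of tag_b, 76 x 44 x 20 mm; four stand in a row 150 mm apart on a fixed grey board 200 x 620 x 10 mm. Origin: centre of its underside (10 mm above the table); x away from the robot, y along the row to the robot's left, z up (yaw varies by 0.18 rad). Hinge axis along x, 16 mm above the origin. It serves the bin straight behind it, 110 mm along +x.
- tag_b (a joint): hinged tag on stand_b: plate 56 mm wide, reaching 55 mm from its hinge, 4 mm thick, 30 g. Rad: 0 = leans left (+y), 0.70 off upright, red face up; 0.70 = upright; 1.40 = leans right (-y), green face up. Free hinge: pushed past upright it falls to the other side onto a firm stop (do not press on it there). At rest its free edge is 42 mm above the hinge and 35 mm aside.
- stand_c: fixed aluminium stand of tag_c, 76 x 44 x 20 mm; four stand in a row 150 mm apart on a fixed grey board 200 x 620 x 10 mm. Origin: centre of its underside (10 mm above the table); x away from the robot, y along the row to the robot's left, z up (yaw varies by 0.18 rad). Hinge axis along x, 16 mm above the origin. It serves the bin straight behind it, 110 mm along +x.
- tag_c (a joint): hinged tag on stand_c: plate 56 mm wide, reaching 55 mm from its hinge, 4 mm thick, 30 g. Rad: 0 = leans left (+y), 0.70 off upright, red face up; 0.70 = upright; 1.40 = leans right (-y), green face up. Free hinge: pushed past upright it falls to the other side onto a firm stop (do not press on it there). At rest its free edge is 42 mm above the hinge and 35 mm aside.
- stand_d: fixed aluminium stand of tag_d, 76 x 44 x 20 mm; four stand in a row 150 mm apart on a fixed grey board 200 x 620 x 10 mm. Origin: centre of its underside (10 mm above the table); x away from the robot, y along the row to the robot's left, z up (yaw varies by 0.18 rad). Hinge axis along x, 16 mm above the origin. It serves the bin straight behind it, 110 mm along +x.
- tag_d (a joint): hinged tag on stand_d: plate 56 mm wide, reaching 55 mm from its hinge, 4 mm thick, 30 g. Rad: 0 = leans left (+y), 0.70 off upright, red face up; 0.70 = upright; 1.40 = leans right (-y), green face up. Free hinge: pushed past upright it falls to the other side onto a firm stop (do not press on it there). At rest its free edge is 42 mm above the hinge and 35 mm aside.
- bin_a: blue open sample bin fixed on the board, 50 x 110 x 22 mm (x, y, z), three pockets side by side along y. FULL: all three pockets hold a steel disc. Origin: centre of its underside; axes parallel to the stands'. Its tag is the one straight in front of it, 110 mm nearer the robot. Which place in the row it takes varies.
- bin_b: blue open sample bin fixed on the board, 50 x 110 x 22 mm (x, y, z), three pockets side by side along y. FULL: all three pockets hold a steel disc. Origin: centre of its underside; axes parallel to the stands'. Its tag is the one straight in front of it, 110 mm nearer the robot. Which place in the row it takes varies.
- bin_c: blue open sample bin fixed on the board, 50 x 110 x 22 mm (x, y, z), three pockets side by side along y. NOT full: one disc in its middle pocket, two pockets empty. Origin: centre of its underside; axes parallel to the stands'. Its tag is the one straight in front of it, 110 mm nearer the robot. Which place in the row it takes varies.
- bin_d: blue open sample bin fixed on the board, 50 x 110 x 22 mm (x, y, z), three pockets side by side along y. NOT full: all three pockets empty. Origin: centre of its underside; axes parallel to the stands'. Its tag is the one straight in front of it, 110 mm nearer the robot. Which place in the row it takes varies.
- disc_1: loose steel sample disc, 29 mm across, 16 mm high, in bin_a. Origin: centre of its underside. Leave alone.
- disc_2: loose steel sample disc, 29 mm across, 16 mm high, in bin_a. Origin: centre of its underside. Leave alone.
- disc_3: loose steel sample disc, 29 mm across, 16 mm high, in bin_a. Origin: centre of its underside. Leave alone.
- disc_4: loose steel sample disc, 29 mm across, 16 mm high, in bin_b. Origin: centre of its underside. Leave alone.
- disc_5: loose steel sample disc, 29 mm across, 16 mm high, in bin_b. Origin: centre of its underside. Leave alone.
- disc_6: loose steel sample disc, 29 mm across, 16 mm high, in bin_b. Origin: centre of its underside. Leave alone.
- disc_7: loose steel sample disc, 29 mm across, 16 mm high, in bin_c. Origin: centre of its underside. Leave alone.
- brass_sample: brass cylinder, 22 mm across, 45 mm high, standing on the board between two bins, loose. Origin on its underside. Leave alone.
- copper_sample: copper cylinder, 22 mm across, 35 mm high, standing on the board between two bins, loose. Origin on its underside. Leave alone.
- mug: white mug, 80 mm across, 90 mm high, on the table, loose. Origin on its underside. Leave alone.
- jar: amber jar with black cap, 60 mm across, 80 mm high, on the table, loose. Origin on its underside. Leave alone.
- wrench: steel wrench lying on the table beyond the board, loose. Origin on its underside. Leave alone.

How it is judged:
At the end, for the whole second after the job is handed in: Every tag in front of a full bin leans fully right with its green face up (angle above 1.30 rad), every other tag leans fully left with its red face up (below 0.10 rad), all at rest ((horizontal distance between stand_a and bin_a above 0.15 m or value of joint tag_a above 1.3 rad) and (horizontal distance between stand_a and bin_b above 0.15 m or value of joint tag_a above 1.3 rad) and (horizontal distance between stand_a and bin_c above 0.15 m or value of joint tag_a below 0.1 rad) and (horizontal distance between stand_a and bin_d above 0.15 m or value of joint tag_a below 0.1 rad) and (horizontal distance between stand_b and bin_a above 0.15 m or value of joint tag_b above 1.3 rad) and (horizontal distance between stand_b and bin_b above 0.15 m or value of joint tag_b above 1.3 rad) and (horizontal distance between stand_b and bin_c above 0.15 m or value of joint tag_b below 0.1 rad) and (horizontal distance between stand_b and bin_d above 0.15 m or value of joint tag_b below 0.1 rad) and (horizontal distance between stand_c and bin_a above 0.15 m or value of joint tag_c above 1.3 rad) and (horizontal distance between stand_c and bin_b above 0.15 m or value of joint tag_c above 1.3 rad) and (horizontal distance between stand_c and bin_c above 0.15 m or value of joint tag_c below 0.1 rad) and (horizontal distance between stand_c and bin_d above 0.15 m or value of joint tag_c below 0.1 rad) and (horizontal distance between stand_d and bin_a above 0.15 m or value of joint tag_d above 1.3 rad) and (horizontal distance between stand_d and bin_b above 0.15 m or value of joint tag_d above 1.3 rad) and (horizontal distance between stand_d and bin_c above 0.15 m or value of joint tag_d below 0.1 rad) and (horizontal distance between stand_d and bin_d above 0.15 m or value of joint tag_d below 0.1 rad) and velocity of joint tag_a between -0.1 and 0.1 rad/s and velocity of joint tag_b between -0.1 and 0.1 rad/s and velocity of joint tag_c between -0.1 and 0.1 rad/s and velocity of joint tag_d between -0.1 and 0.1 rad/s); the robot touches nothing.
It fails at once if a sample disc is moved more than 10 mm or lifted (distance of any of disc_1, disc_2, disc_3, disc_4, disc_5, disc_6, disc_7 from where it was at the start of the episode above 0.01 m).
It fails at once if a bystander is moved more than 20 mm or lifted (distance of any of brass_sample, copper_sample, mug, jar, wrench from where it was at the start of the episode above 0.02 m).
It fails at once if a tag is pinched or pushed harder than 25 N (contact force between the fingers and tag_a above 25 N or contact force between the fingers and tag_b above 25 N or contact force between the fingers and tag_c above 25 N or contact force between the fingers and tag_d above 25 N).
It also fails if it takes over 38 s, if anything falls off the work surface, if the arm or the gripper's body presses on something with over 40 N, if the wrist force passes 120 N, or if a joint passes its speed limit or range.

## Working session

There is one attempt and no reset: what is moved stays moved. The work goes in short steps, Python scripts to look and compute and a tool call to move; the robot and the scene stay as the last step left them, time stands still between calls to the robot, and variables do not carry over. Pictures are saved under pics/ and viewed, and the job is handed in when it is done.

Besides the shell and the picture viewer there is one more tool, called after "Emit:" as a command line: name --argument value ..., lists and objects as JSON in quotes. carry_out: Moves the arm, as the interface text tells. Its arguments: {"type":"object","properties":{"targets":{"type":"array"},"squeeze":{"type":"number"}},"required":["targets"]}

```bash
ls; mkdir -p pics; python3 - <<'E'
from station import arm
import cv2,numpy as np
s=arm.get_state();print(s,arm.grip_depth)
for n in("top","side"):
    p,d=arm.grab_frame(n);cv2.imwrite(f"pics/{n}0.png",p[:,:,::-1]);np.savez(f"{n}0.npz",p=p,d=d)
    m=arm.camera_model(n);print(n,m)
for q in("stand_a","tag_a","bin_a"):
    for r in arm.landmark_of("top",q):print(q,r)
E
```

```text
pics
{'t': 0.0, 'q': array([ 1.40306903e+00,  3.59378764e-01,  1.10510141e-02, -3.49877541e-04,
       -1.22409426e+00, -2.88117496e-01]), 'qd': array([-0.00081208, -0.00018525,  0.00076472, -0.00143395,  0.00086918,
        0.00151267]), 'joint_efforts': array([ 1.42080757e-03, -5.82723856e+01,  2.93050396e+01,  6.99701115e+00,
        7.12331981e-03, -1.60876893e-04]), 'eef_pos': array([0.29705313, 0.60590097, 0.40372433]), 'ee_rot': array([ 3.13994051e+00, -1.46630114e-04, -4.55963825e-01]), 'force': array([-0.04254042, -0.01034756, -0.384475  ]), 'moment': array([-0.0151333 ,  0.03370659,  0.0187785 ]), 'width': 0.08794332263921245} 0.1593
top {'camera_matrix': array([[471.48793874,   0.        , 315.7218048 ],
       [  0.        , 471.48793874, 239.02102575],
       [  0.        ,   0.        ,   1.        ]]), 'world_from_camera': array([[-0.01737344, -0.98406971,  0.17693211,  0.44737918],
       [-0.99983327,  0.01610428, -0.00860672,  0.01784143],
       [ 0.00562025, -0.17705214, -0.98418543,  1.09679776],
       [ 0.        ,  0.        ,  0.        ,  1.        ]])}
side {'camera_matrix': array([[582.26424287,   0.        , 332.11581294],
       [  0.        , 582.26424287, 242.82182226],
       [  0.        ,   0.        ,   1.        ]]), 'world_from_camera': array([[ 0.87514503, -0.33147085,  0.35248865,  0.1238763 ],
       [-0.48385767, -0.59694374,  0.63995307, -0.89814776],
       [-0.00170989, -0.73060609, -0.68279706,  1.01615785],
       [ 0.        ,  0.        ,  0.        ,  1.        ]])}
stand_a {'point': [316.0, 296.2], 'conf': 0.95}
stand_a {'point': [307.5, 228.2], 'conf': 0.89}
stand_a {'point': [325.3, 353.7], 'conf': 0.86}
stand_a {'point': [252.7, 273.1], 'conf': 0.5}Traceback (most recent call last):
  File "<stdin>", line 8, in <module>
ValueError: it knows: bin, brass_sample, copper_sample, disc, jar, mug, stand, wrench
```

View pics/top0.png

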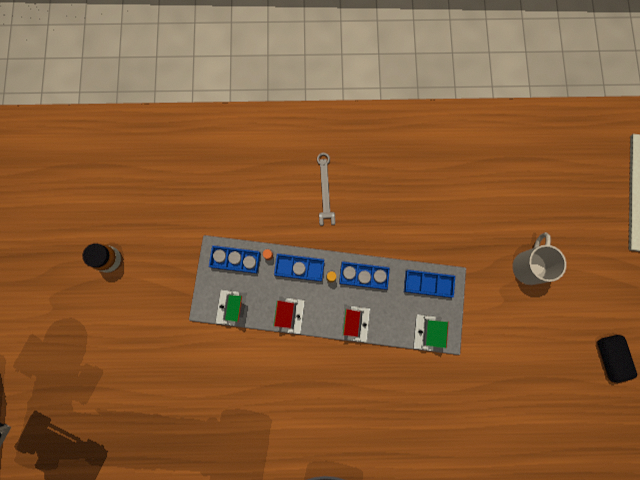

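View pics/side0.png

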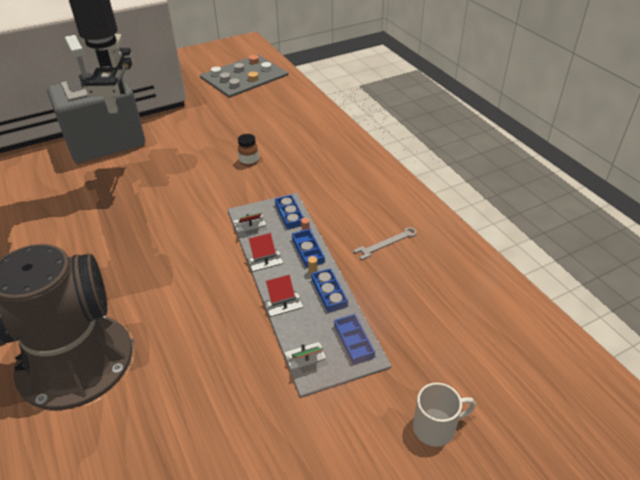

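The top view shows four bins. From left: full with a green tag (ok), middle disc only with a red tag (ok), full with a red tag at (323,353) that must go right, and empty with a green tag at (334,436) that must go left. Next I'll locate the stands.

```bash
cat >h.py <<'E'
import numpy as np
def px(m,r,c,z):
    K=m["camera_matrix"];T=m["world_from_camera"]
    d=T[:3,:3]@np.linalg.solve(K,[c,r,1.]);return T[:3,3]+d*(z-T[2,3])/d[2]
def cloud(m,d):
    K=m["camera_matrix"];T=m["world_from_camera"]
    r,c=np.mgrid[:d.shape[0],:d.shape[1]]
    P=np.stack([(c-K[0,2])/K[0,0]*d,(r-K[1,2])/K[1,1]*d,d],-1);return P@T[:3,:3].T+T[:3,3]
E
python3 - <<'E'
from station import arm
from h import *
import cv2
m=arm.camera_model("top");z=np.load("top0.npz");P=cloud(m,z["d"]);p=z["p"].astype(int)
for q in("stand","bin"):
    for r in arm.landmark_of("top",q):print(q,r,px(m,*r["point"],.01).round(4))
hsv=cv2.cvtColor(z["p"],cv2.COLOR_RGB2HSV)
roi=np.zeros(p.shape[:2],bool);roi[230:360,185:470]=1
blue=roi&(hsv[...,0]>100)&(hsv[...,0]<130)&(hsv[...,1]>150)
gr=roi&(hsv[...,0]>45)&(hsv[...,0]<80)&(hsv[...,1]>120)
red=roi&((hsv[...,0]<5)|(hsv[...,0]>175))&(hsv[...,1]>150)
for n,mk in(("blue",blue),("gr",gr),("red",red)):
    k,l,st,c=cv2.connectedComponentsWithStats(mk.astype(np.uint8))
    for i in range(1,k):
        if st[i,4]>80:
            Q=P[l==i];print(n,st[i],c[i].round(1),Q.mean(0).round(4),Q.min(0).round(3),Q.max(0).round(3))
            if n=="blue":
                h=cv2.minAreaRect(np.argwhere(l==i).astype(np.float32)); 
                print(px(m,*h[0],.03).round(4))
# board
bm=roi&(P[...,2]>.005)&(P[...,2]<.045)
cn=cv2.minAreaRect(P[bm][:,:2].astype(np.float32));print(cn)
E
```

```text
stand {'point': [316.0, 296.2], 'conf': 0.95} [0.4656 0.0558 0.01  ]
stand {'point': [307.5, 228.2], 'conf': 0.89} [0.4874 0.2106 0.01  ]
stand {'point': [325.3, 353.7], 'conf': 0.86} [ 0.4425 -0.0743  0.01  ]
stand {'point': [252.7, 273.1], 'conf': 0.5} [0.612  0.1081 0.01  ]
bin {'point': [267.6, 300.1], 'conf': 0.89} [0.5761 0.0457 0.01  ]
bin {'point': [261.0, 236.2], 'conf': 0.69} [0.594  0.1937 0.01  ]
bin {'point': [283.2, 430.2], 'conf': 0.68} [ 0.5349 -0.2539  0.01  ]
bin {'point': [275.3, 362.2], 'conf': 0.55} [ 0.5558 -0.0976  0.01  ]
blue [209 246  51  27 621] [234.2 259.7] [0.5948 0.1955 0.0269] [0.447 0.018 0.005] [0.631 0.253 1.097]
[0.5958 0.1954 0.03  ]
blue [274 254  50  27 902] [298.8 267. ] [0.5763 0.0483 0.0207] [ 0.447 -0.007  0.006] [0.606 0.105 1.097]
[0.5749 0.048  0.03  ]
blue [340 262  49  27 614] [363.9 275.5] [ 0.5543 -0.1002  0.0212] [ 0.524 -0.156  0.005] [ 0.588 -0.045  0.035]
[ 0.5538 -0.1     0.03  ]
blue [ 405  270   50   28 1078] [429.5 283.4] [ 0.5337 -0.2497  0.0202] [ 0.447 -0.305  0.005] [0.567 0.018 1.097]
[ 0.5328 -0.2473  0.03  ]
gr [225 295  16  27 315] [232.6 307.6] [0.4855 0.1942 0.0489] [0.456 0.175 0.01 ] [0.516 0.215 0.071]
gr [426 320  22  28 507] [436.5 333.5] [ 0.422  -0.2505  0.0509] [ 0.393 -0.272  0.012] [0.451 0.018 1.097]
red [275 301  19  27 397] [284.  314.1] [0.4693 0.0802 0.0633] [0.441 0.018 0.009] [0.5   0.1   1.097]
red [344 309  16  28 338] [351.9 322.8] [ 0.4481 -0.0671  0.0508] [ 0.419 -0.086  0.01 ] [0.479 0.018 1.097]
((0.5351487994194031, -0.015710443258285522), (0.6308723092079163, 0.23921582102775574), 81.89906311035156)
```

Deduced row yaw is about -0.138. stand3 is near (0.4455, -0.085) and stand4 near (0.4245, -0.2335). Next: align the yaw, close the gripper, and travel high to the left side of tag 3.

Emit:
carry_out --targets '[[[0,0,-0.76,0,0,0,-1],[0,0,-0.76,0,0,0,-1],[0,0,-0.76,0,0,0,-1],[0,0,0,0.4,1,0,-1],[0,0,0,0.4,1,0,-1],[0,0,0,0.4,1,0,-1],[0,0,0,0.4,1,0,-1],[0,0,0,0.4,1,0,-1],[0,0,0,0.4,1,0,-1],[0,0,0,0.4,1,0,-1],[0,0,0,0.4,1,0,-1],[0,0,0,0.4,1,0,-1],[0,0,0,0.4,1,0,-1],[0,0,0,0.4,1,0,-1],[0,0,0,0.4,1,0,-1],[0,0,0,0.4,1,0,-1],[0,0,0,0.4,1,0,-1],[0,0,0,0.4,1,0,-1],[0,0,0,0.4,1,0,-1],[0,0,0,0.4,1,0,-1]]]' --squeeze 5

```text
t: 2.75
eef_pos: [0.4074, 0.16, 0.4047]
ee_rot: [-3.141, -0.0, -0.137]
force: [0.2, 0.7, -0.5]
width: 0.0006
```

Emit:
carry_out --targets '[[[0,0,0,0.4,0.95,0,-1],[0,0,0,0.4,0.95,0,-1],[0,0,0,0.4,0.95,0,-1],[0,0,0,0.4,0.95,0,-1],[0,0,0,0.4,0.95,0,-1],[0,0,0,0.4,0.95,0,-1],[0,0,0,0.45,0.97,0,-1],[0,0,0,0,0,0.8,-1],[0,0,0,0,0,0.8,-1],[0,0,0,0,0,0.8,-1],[0,0,0,0,0,0.8,-1],[0,0,0,0,0,0,-1]]]'

```text
t: 4.25
eef_pos: [0.4543, -0.014, 0.3236]
ee_rot: [3.14, 0.003, -0.138]
force: [-0.4, -0.0, 0.3]
width: 0.0001
```

```bash
python3 - <<'E'
from station import arm
import cv2,numpy as np
print(arm.get_state()["eef_pos"])
for n in("wrist","side","top"):
    p,d=arm.grab_frame(n);cv2.imwrite(f"pics/{n}1.png",p[:,:,::-1]);np.savez(f"{n}1.npz",p=p,d=d,T=arm.camera_model(n)["world_from_camera"])
s=cv2.imread("pics/side1.png")[180:400,200:400];w=cv2.imread("pics/wrist1.png")
cv2.imwrite("pics/both1.png",np.hstack([cv2.resize(s,(400,440)),cv2.resize(w,(400,440))]))
E
```

```text
[ 0.45425246 -0.01402286  0.32360254]
```

View pics/both1.png

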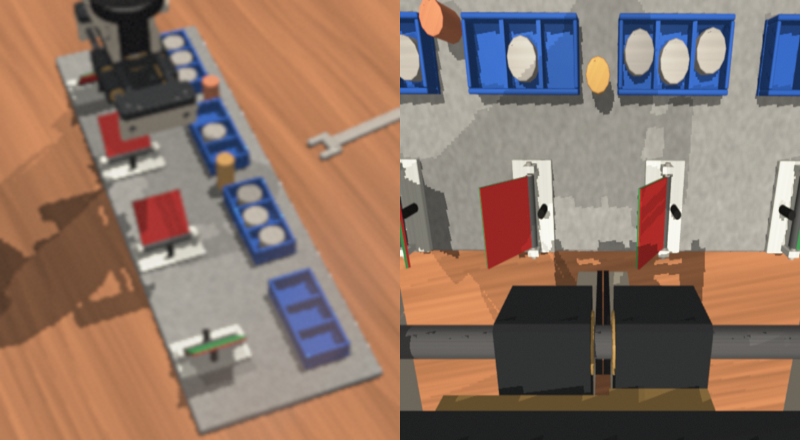

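The wrist view shows the closed fingers between tag 2 (left, red) and tag 3 (red), with the bins as expected. A quick check of tag 3's and tag 4's geometry in the stand frame.

```bash
python3 - <<'E'
from station import arm
from h import *
import cv2
m=arm.camera_model("wrist");z=np.load("wrist1.npz");m["world_from_camera"]=z["T"];P=cloud(m,z["d"])
hsv=cv2.cvtColor(z["p"],cv2.COLOR_RGB2HSV)
xl=np.array([.9905,-.1376]);yl=np.array([.1376,.9905])
tcp=arm.get_state()["eef_pos"][:2]
red=((hsv[...,0]<5)|(hsv[...,0]>175))&(hsv[...,1]>150)&(z["d"]>0)
wh=(hsv[...,1]<25)&(hsv[...,2]>180)&(P[...,2]>.02)&(P[...,2]<.035)
for n,mk in(("red",red),("white",wh)):
    k,l,st,c=cv2.connectedComponentsWithStats(mk.astype(np.uint8))
    for i in range(1,k):
        if st[i,4]>500:
            Q=P[l==i];q=np.c_[(Q[:,:2]-tcp)@xl,(Q[:,:2]-tcp)@yl,Q[:,2]]
            print(n,st[i,:4],np.percentile(q,[2,50,98],axis=0).round(4).tolist())
E
```

```text
red [128 193  83 100] [[-0.0242, 0.0807, 0.032], [0.0037, 0.0979, 0.0528], [0.0291, 0.1122, 0.0695]]
red [381 194  46 100] [[-0.0247, -0.0691, 0.0324], [0.0036, -0.0511, 0.0537], [0.0291, -0.0369, 0.0697]]
```

Emit:
carry_out --targets '[[[0,0,0,0.1,0,0.9,-1],[0,0,0,0,0,0.9,-1],[0,0,0,0,0,0.9,-1],[0,0,0,0,0,0.9,-1],[0,0,0,0,0,0,-1],[0,0,0,0,0.35,0,-1],[0,0,0,0,0.35,0,-1],[0,0,0,0,0.35,0,-1],[0,0,0,0,0.35,0,-1],[0,0,0,0,0.35,0,-1],[0,0,0,0,0.35,0,-1],[0,0,0,0,0.35,0,-1],[0,0,0,0,0.25,0,-1],[0,0,0,0,0,0,-1],[0,0,0,0,-0.5,0,-1],[0,0,0,0,-0.5,-0.5,-1],[0,0,0,0,0,-1,-1],[0,0,0,0,0,-1,-1],[0,0,0,0,0,-1,-1],[0,0,0,0,0,0,-1]]]'

```text
t: 6.9
eef_pos: [0.4525, -0.0545, 0.3249]
ee_rot: [-3.14, -0.005, -0.136]
force: [0.4, 0.2, 0.2]
width: 0.0007
```

```bash
python3 - <<'E'
from station import arm
import cv2,numpy as np
print(arm.get_state()["eef_pos"])
for n in("wrist","side"):
    p,d=arm.grab_frame(n);cv2.imwrite(f"pics/{n}2.png",p[:,:,::-1])
s=cv2.imread("pics/side2.png")[180:400,200:400];w=cv2.imread("pics/wrist2.png")
cv2.imwrite("pics/both2.png",np.hstack([cv2.resize(s,(400,440)),cv2.resize(w,(400,440))]))
E
```

```text
[ 0.45247006 -0.05449329  0.32491008]
```

View pics/both2.png

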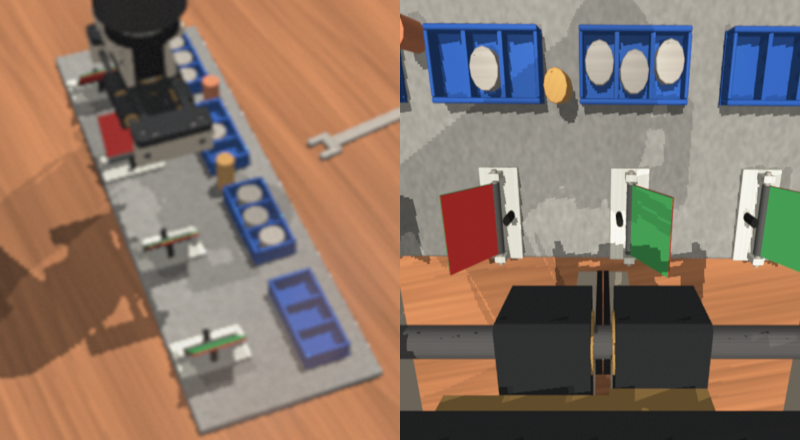

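Tag 3 now shows green, at about (225,650) in the wrist half. Going to the right side of tag 4.

Emit:
carry_out --targets '[[[0,0,0,0,0.92,0,-1],[0,0,0,0,0.92,0,-1],[0,0,0,0,0.92,0,-1],[0,0,0,0,0.92,0,-1],[0,0,0,0,0.92,0,-1],[0,0,0,0,0.92,0,-1],[0,0,0,0,0.92,0,-1],[0,0,0,0,0.92,0,-1],[0,0,0,0,0.92,0,-1],[0,0,0,0,0.92,0,-1],[0,0,0,0,0.92,0,-1],[0,0,0,0,0,0,-1],[0,0,0,0,0,0.9,-1],[0,0,0,0,0,0,-1]]]'

```text
t: 8.75
eef_pos: [0.4164, -0.3053, 0.298]
ee_rot: [-3.141, 0.004, -0.137]
force: [0.6, 0.2, -0.7]
width: 0.0004
```

```bash
python3 - <<'E'
from station import arm
from h import *
import cv2
tcp=arm.get_state()["eef_pos"];print(tcp);tcp=tcp[:2]
m=arm.camera_model("wrist");p,d=arm.grab_frame("wrist");P=cloud(m,d)
cv2.imwrite("pics/wrist3.png",p[:,:,::-1])
hsv=cv2.cvtColor(p,cv2.COLOR_RGB2HSV)
xl=np.array([.9905,-.1376]);yl=np.array([.1376,.9905])
mk=(hsv[...,0]>45)&(hsv[...,0]<80)&(hsv[...,1]>120)&(d>0)
k,l,st,c=cv2.connectedComponentsWithStats(mk.astype(np.uint8))
for i in range(1,k):
  if st[i,4]>500:
    Q=P[l==i];q=np.c_[(Q[:,:2]-tcp)@xl,(Q[:,:2]-tcp)@yl,Q[:,2]]
    print(st[i,:4],np.percentile(q,[2,50,98],axis=0).round(4).tolist())
E
```

```text
[ 0.41639048 -0.30531954  0.29803613]
[208 207  49 105] [[-0.0272, 0.038, 0.0309], [0.0008, 0.0523, 0.0524], [0.0259, 0.0703, 0.0686]]
```

View pics/wrist3.png

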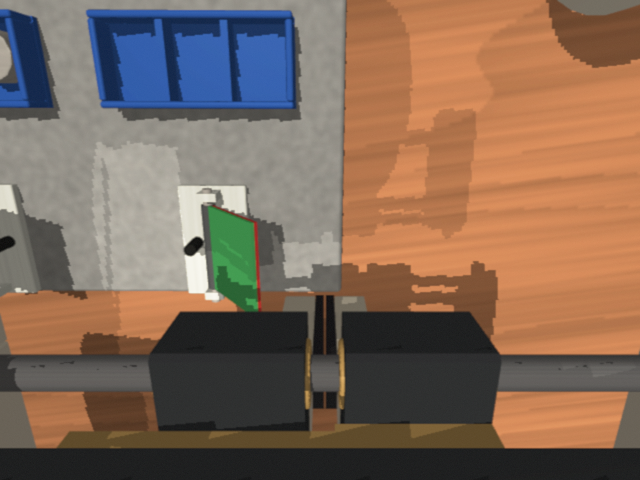

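Tag 4 shows green, with its free edge at column ~258, 37 mm left of the fingers and well centred. Descending and pushing left.

Emit:
carry_out --targets '[[[0,0,0,0,0,0.9,-1],[0,0,0,0,0,0.9,-1],[0,0,0,0,0,0.8,-1],[0,0,0,0,0,0,-1],[0,0,0,0,-0.35,0,-1],[0,0,0,0,-0.35,0,-1],[0,0,0,0,-0.35,0,-1],[0,0,0,0,-0.35,0,-1],[0,0,0,0,-0.35,0,-1],[0,0,0,0,-0.35,0,-1],[0,0,0,0,-0.35,0,-1],[0,0,0,0,-0.25,0,-1],[0,0,0,0,0,0,-1],[0,0,0,0,0.5,0,-1],[0,0,0,0,0.5,-0.5,-1],[0,0,0,0,0,-1,-1],[0,0,0,0,0,-1,-1],[0,0,0,0,0,-1,-1],[0,0,0,0,0,-1,-1],[0,0,0,0,0,0,-1]]]'

```text
t: 11.3
eef_pos: [0.4231, -0.2653, 0.35]
ee_rot: [3.141, -0.005, -0.138]
force: [-0.4, 0.1, -0.7]
width: 0.0001
```

Emit:
carry_out --targets '[[[0,0,0,0,1,-1,-1],[0,0,0,0,1,-1,-1],[0,0,0,0,1,0,-1],[0,0,0,0,1,0,-1],[0,0,0,0,1,0,-1],[0,0,0,0,1,0,-1],[0,0,0,0,0,0,-1],[0,0,0,0,0,0,-1]]]'

```text
t: 12.3
eef_pos: [0.4018, -0.4129, 0.3968]
ee_rot: [-3.141, 0.001, -0.139]
force: [0.1, 0.7, 0.5]
width: 0.0003
```

```bash
python3 - <<'E'
from station import arm
from h import *
import cv2
p,d=arm.grab_frame("top");m=arm.camera_model("top");P=cloud(m,d)
s,_=arm.grab_frame("side")
cv2.imwrite("pics/fin.png",np.hstack([cv2.resize(p[225:365,180:480,::-1],(450,210)),np.zeros((210,1,3),np.uint8)]))
a=cv2.resize(p[225:365,180:480,::-1],(600,280));b=cv2.resize(s[180:400,200:450,::-1],(364,320));c=np.zeros((600,600,3),np.uint8);c[:280]=a;c[280:,:364]=b
cv2.imwrite("pics/fin4.png",c)
xl=np.array([.9905,-.1376]);yl=np.array([.1376,.9905]);h3=np.array([.4467,-.0861])
hsv=cv2.cvtColor(p,cv2.COLOR_RGB2HSV);H=hsv[...,0]
roi=np.zeros(H.shape,bool);roi[285:360,185:470]=1
for n,mk in(("red",(H<5)|(H>175)),("green",(H>45)&(H<80))):
    k,l,st,cc=cv2.connectedComponentsWithStats((mk&roi&(hsv[...,1]>130)&(d>0)).astype(np.uint8))
    for i in range(1,k):
        if st[i,4]>80:
            Q=P[l==i];y=(Q[:,:2]-h3)@yl
            k=round(np.median(y)/.15);y=y-.15*k;zz=Q[:,2]-.026
            ok=(zz>.012)&(zz<.05);print(n,"place",3-k,"lean off upright",np.median(np.arctan2(y,zz)[ok]).round(2))
E
```

```text
red place 2 lean off upright 0.71
red place 4 lean off upright 0.7
green place 1 lean off upright -0.65
green place 3 lean off upright -0.64
```

View pics/fin4.png

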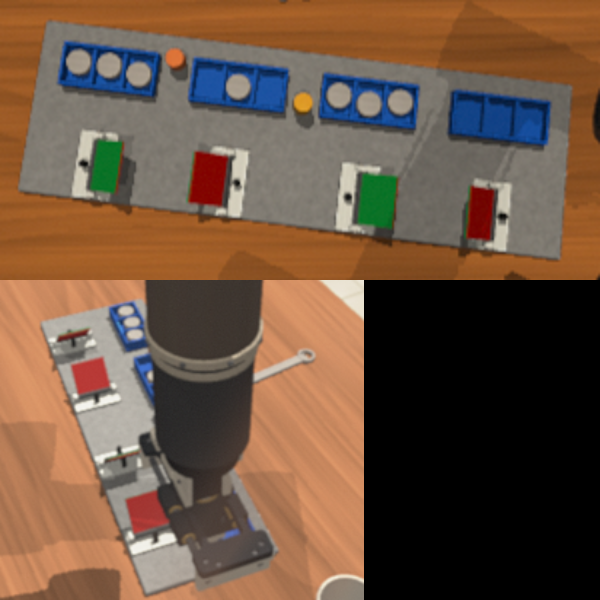

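The top view shows the tags, from left, as green, red, green, red. The bins behind them are full, not full, full, empty. The samples are undisturbed and the arm is clear.

```bash
python3 -c "
from station import arm
print(arm.job_done())"
```

```text
the job is handed in; nothing more can be done
None
```

I turned two tags with the closed fingertips. The third from the left (full bin) went from red to green, and the fourth (empty bin) went from green to red. The first two were already right, so I left them alone.

**Last checks:** the top picture showed green, red, green, red from the left, in front of the full, one-disc, full and empty bins. The tags measured about 0.64–0.71 rad off upright, in line with the 0.70 stops. The two green ones read slightly low (0.64 and 0.65), which I put down to the coarse depth reading.

The discs and the brass and copper samples looked unmoved in that picture; I did not measure them, and I did not check the mug, jar and wrench separately. I saw no contact forces of note, but I only read force at the end of each move, not during the pushes. I handed the job in at about 12.4 s with the arm clear, and no check failed.

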